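# Turn the slotted cover against the pin and seat it on the dial-gauge fixture

## Task

On the gauging fixture, turn the square aluminium cover a quarter turn by pushing it round against the upright pin, keeping it flat on the plate, until its edge closes on the side rail, and press it flush against the rail. Then slide it along the rail until it is fully home against the two end stops with the gauge plunger in its slot, and press it there. Seat it on the rail and on the stops with a steady push of about 20 N, never over 30 N; leave the gauge and the other things alone, and let go.

Things in the scene. Friction and masses are not known exactly. Their poses are not given: they have to be found in the camera images.
- fixture: Flat blackened steel plate 270 x 470 x 20 mm lying on the bench, with a grid of small dark holes; rail, pin, end stops and gauge are fixed to it and share its directions. Origin: at its underside, 5 mm off the plate's centre in x; top face at z = 20 mm. x runs across the plate away from the robot, y along its length to the left, both turned with the plate.
- rail: Side rail: steel bar along y on the far part of the plate, 160 mm long, 20 wide, 22 high. Its flat face looks to -x. Origin: middle of the flat part of that face (138 mm long), at the plate's top; it is at x = 75, y = -49 mm of the fixture. The last 22 mm at its +y end, up to fixture y = 42 mm, are a lead-in that tapers back by 3 mm.
- pin: Turning pin: fixed upright steel pin, 16 mm diameter, 35 mm high above the plate, just beyond the +y end of the rail. Origin: its axis at the plate's top; x = 83, y = 55 mm of the fixture. Its near side is in line with the rail's face, so the cover's edge can lie along both. A cover pushed round it also slips along it by some cm.
- stops: Two end stops: steel blocks 30 mm wide in x, 18 deep, 22 high, with a 32 mm gap between them for the plunger; their flat faces look to +y. Origin: middle of the gap, in line with the faces, at the plate's top; x = 25, y = -120 mm of the fixture.
- gauge: Delicate dial gauge clamped on the plate behind the end stops, its dial face up: case 58 mm diameter, 26 mm high above the plate. Origin: the case's axis at the plate's top; x = 25, y = -197.5 mm of the fixture.
- plunger (a joint): Travel in m of the gauge's spring plunger: 0 = free, grows as it is pushed in towards -y, 0.010 = bottomed. It pushes back with 0.5 to 1.1 N. With the cover home it touches the bottom of the slot and reads about 0.003.
- plunger_tip (a point): Free end of that plunger, a 6 mm steel rod lying along y on the gauge's centre line (x = 25 mm of the fixture), 12.5 mm above the plate. When free it stands 18 mm out of the end stops' faces towards +y.
- home (a point): Point on the plate's top face where the middle of the cover's underside comes when it is fully home against rail and end stops (x = 25, y = -70 mm of the fixture).
- cover: Square aluminium cover 100 x 100 x 25 mm, 0.55 to 0.78 kg, too wide to grasp, lying on the plate (oiled, slides at 1.3 to 2.8 N); brass bush in the middle, four bolt holes. Origin: middle of its underside. Its own -x edge has the slot. At the start it is roughly square to the fixture, slot to -x; home it has turned a quarter anticlockwise from above (fixture yaw + 90 degrees), slot to -y.
- slot (a point): Middle of the mouth of the cover's slot, at its top face (cover x = -50, y = 0, z = 25 mm). The slot is open, 14 mm wide, 15 mm deep, through the full thickness. At the start the cover's -y edge is a little short of the pin, which stands opposite the far (+x) part of that edge; this same edge ends up lying on the rail.
- setting_ring: Bystander: steel ring 44 mm diameter, 18 mm high, lying on the near part of the plate. Origin: middle of its underside.
- hex_key: Bystander: dark L-shaped hex key about 70 x 25 x 6 mm lying on the near part of the plate. Origin: at its underside near the middle.
- caliper_case: Bystander: wooden case 130 x 200 x 30 mm with a caliper, lid open, on the bench to the left. Origin: middle of its underside.
- dial_stand: Bystander: dial indicator on a black magnetic stand, 235 mm high, on the bench to the right. Origin: middle of its underside.
There are look-alikes about, which are no part of the job. There is more than one size of the cover; the job needs the middle-sized.

How it is judged:
On the way, in this order (a step that is already met when the one before it is completed fails the run):
1. the cover, part way round (more than 25 and less than 70 degrees from square with the fixture), bears against the pin (angle between the x axis of cover and the x axis of fixture, either way round between 0.44 and 1.22 rad and contact force between cover and pin above 0.5 N), for 0.1 s.
2. quarter turn done and the cover pressed flush against the side rail with more than 10 N (angle between the x axis of cover and the y axis of fixture, either way round below 0.04 rad and x of slot in the frame of home above -0.0025 m and contact force between cover and rail above 10 N), for 0.15 s.
3. the cover pressed fully home against the end stops with more than 10 N, the plunger in its slot (y of cover in the frame of home below 0.0015 m and value of joint plunger between 0.0015 and 0.006 m and contact force between cover and stops above 10 N), for 0.15 s.
At the end, for the whole second after the job is handed in: The cover lies flat on the plate, turned a quarter turn with its slot towards the gauge, its middle within 2 mm of home along and across the rail and square to the rail within 0.025 rad (1.4 degrees), the plunger in the slot and pushed in 1 to 5 mm, the cover at rest (x of cover in the frame of home between -0.002 and 0.002 m and y of cover in the frame of home between -0.002 and 0.002 m and z of cover in the frame of home below 0.002 m and angle between the x axis of cover and the y axis of fixture, either way round below 0.025 rad and value of joint plunger between 0.001 and 0.005 m and linear speed of cover below 0.01 m/s and angular speed of cover below 0.05 rad/s); the robot touches nothing.
It fails at once if the robot pushes the cover with more than 40 N (contact force between any of the arm, the fingers and cover above 40 N).
It fails at once if the cover is driven against the rail or the stops with more than 30 N, or against the pin with more than 40 N (contact force between cover and pin above 40 N or contact force between cover and rail above 30 N or contact force between cover and stops above 30 N).
It fails at once if the cover is lifted or tipped off the plate (z of cover in the frame of home above 0.006 m or angle between cover's own z axis and vertical above 0.1 rad).
It fails at once if the gauge or its plunger is touched by the robot, or the plunger is jammed with more than 6 N (contact force between any of the arm, the fingers and gauge above 0.5 N or contact force between the fingers and plunger above 0.5 N or contact force between cover and plunger above 6 N).
It fails at once if a bystander is moved by more than 10 mm (distance of any of setting_ring, hex_key, caliper_case, dial_stand from where it was at the start of the episode above 0.01 m).
It also fails if it takes over 72 s, if anything falls off the work surface, if the arm or the gripper's body presses on something with over 40 N, if the wrist force passes 120 N, or if a joint passes its speed limit or range.

## Robot

A 6-joint arm with a two-finger parallel gripper is mounted at the origin on the work surface. World frame = base frame: x ahead of the robot, y to its left, z up, the work surface at z = 0. Lengths are in m, angles in rad, forces in N, time in s.
With the tool pointing down it reaches from about 0.375 to 0.9 m from the base axis. Payload 3.1 kg.
Tool frame: the origin (TCP) lies between the finger pads; the fingertips stand robot.tip_extent ahead of it and the grasp point (between the pads) lies 3 mm ahead of it (robot.tip_extent is the distance from the TCP to the fingertips, in m); z points along the fingers, x is the direction in which the jaws open and shut, and the axes are right-handed (so a half turn about z gives the same grasp; the last joint's range is limited). The gripper opens to 87 mm and grips with 3 to 60 N. Pads are 19 mm wide; open, the fingers measure 117 mm over their backs; the gripper's body (75 mm by 190 mm) begins 51 mm behind the grasp point.
Start: joints at [-1.494, 0.527, 1.433, -0, 1.181, -0.178], TCP at [0.158, -0.605, 0.245] pointing down, gripper open.
Joint ranges: [-3.08, 3.08], [-0.75, 2.2], [0.22, 2.44], [-1.43, 4.57], [0, 2.65], [-2.85, 2.85]. Speed limits (rad/s): [2.79, 2.79, 3.14, 3.14, 3.14, 3.14].

## Interface

Orientations are given as a unit quaternion [x, y, z, w].
In Python, from rig import robot, cams gives the robot as it stands.
- The arm moves only by the tool carry_out, never from a script. Its argument "steps" is a list of rows, each a list of 3 entries, a list of its own where there are three numbers: the shift along the world's x, y, z in cm, then the turn about the world's z in degrees, then the closure, from 0 (fully open) to 1 (shut). In form: [[[dx, dy, dz], spin, fingers], ...]. A call has 1 to 10 rows; each row shifts and turns the pose as measured when the row begins; what a row does not reach is not made up. A row lasts 1/10 s, in which the tool goes at most 50 mm and 8.59 degrees, less where a joint would pass 70% of its speed; a pose out of reach is approached as far as the arm can. A call with a gripper value outside its range is refused whole. The fingers move at their own pace and stop on an object; "squeeze" is the grip in N (left out, the last holds). Time passes only in rows, so rows that do not move let the fingers close. It gives the time, the measured TCP pose, the force and the opening at its end, in the units of the state.
- robot.get_obs(): the state, without advancing time (a new reading comes with each control period).
- cams.camera(name): name is "scene" or "top" or "wrist"; returns a dict with "pixels" (384x512x3 uint8, red, green, blue), "fx", "fy", "cx", "cy" (pixels), "eye" and "rotation" of the camera in the world. Camera axes: x right, y up, looking along -z (the intrinsics and any distortion apply to the point x, -y, -z); pixel columns grow to the right and rows downward; lengths in m; the calibration is good to about 2 mm. A picture is of the moment at which its call begins. There is no depth.
- robot.hand_in(): hands the job in, once; it reports no verdict.
The state is a dict: "time": time; "q": joint angles; "joint_velocities": joint speeds; "joint_torque": joint torques, N m; "position": TCP position; "tool_rot": TCP orientation; "ft_force": force on the tool from outside, world axes, zero at the start; "moment": the same for the moment, N m; "grip_width": finger opening in m.
Only numpy, scipy, OpenCV 4.12 (cv2) and the standard library are available. Lean on these libraries where they do the work, as an engineer would, in place of code of your own. Each camera call takes 0.05 s, during which the arm holds its last target. There are 200 camera calls.

## Working session

There is one attempt and no reset: what is moved stays moved. The work goes in short steps, Python scripts to look and compute and a tool call to move; the robot and the scene stay as the last step left them, time stands still between calls to the robot, and variables do not carry over. Pictures are saved under pics/ and viewed, about 8 in all and at most 12, crops included, and the job is handed in when it is done.

Besides the shell and the picture viewer there is one more tool, called after "Emit:" in YAML: its name, and indented under it one key for each argument. carry_out: Moves the arm, as the interface text tells. Its arguments: {"type":"object","properties":{"steps":{"type":"array"},"squeeze":{"type":"number"}},"required":["steps"]}

```bash
ls; mkdir -p pics
python3 - <<'E'
from rig import robot,cams
import cv2,numpy as np
print(robot.get_obs(), robot.tip_extent)
for n in("top","scene"):
    c=cams.camera(n); cv2.imwrite(f"pics/{n}0.png",c["pixels"][:,:,::-1])
    print(n,{k:v for k,v in c.items() if k!="pixels"})
E
```

```text
pics
{'time': 0.0, 'q': array([-1.49449629e+00,  5.28470395e-01,  1.43387403e+00, -3.13547688e-05,
        1.18140836e+00, -1.78512428e-01]), 'joint_velocities': array([ 0.0005459 , -0.00023976,  0.00071021, -0.00010644, -0.00108854,
       -0.00219026]), 'joint_torque': array([-1.84284501e-03, -4.40039492e+01, -1.76592672e+01,  6.30708318e-02,
        5.81004610e-02, -1.56104475e-04]), 'position': array([ 0.15750045, -0.60413005,  0.24357799]), 'tool_rot': array([ 7.91225008e-01, -6.11524178e-01, -7.34472434e-04, -7.92024712e-04]), 'ft_force': array([ 0.0448125 , -0.29984092, -0.20694706]), 'moment': array([ 0.00756509,  0.00353317, -0.0114703 ]), 'grip_width': 0.08688679069976786} 0.022
top {'fx': 396.1704721563967, 'fy': 396.1704721563967, 'cx': 250.83055602766453, 'cy': 196.72939588352185, 'eye': array([0.46805084, 0.01816836, 1.33509905]), 'rotation': array([-0.02604209,  0.03791255,  0.70930956, -0.70339491])}
scene {'fx': 386.359517674674, 'fy': 386.359517674674, 'cx': 255.28888976006792, 'cy': 194.42621925464536, 'eye': array([1.31826908, 0.20572024, 0.89577062]), 'rotation': array([0.21485438, 0.27538053, 0.75424767, 0.55597986])}
```

```bash
cat > h.py <<'E'
from rig import robot,cams
import cv2,numpy as np
from scipy.spatial.transform import Rotation as R
def ray(c,u,v,z):
    d=R.from_quat(c["rotation"]).apply([(u-c["cx"])/c["fx"],-(v-c["cy"])/c["fy"],-1])
    return c["eye"]+d*(z-c["eye"][2])/d[2]
def proj(c,p):
    q=R.from_quat(c["rotation"]).inv().apply(np.asarray(p)-c["eye"])
    return np.array([c["cx"]-c["fx"]*q[0]/q[2], c["cy"]+c["fy"]*q[1]/q[2]])
E
python3 - <<'E'
import cv2
i=cv2.imread("pics/top0.png");cv2.imwrite("pics/top0b.png",cv2.resize(i,(768,576),interpolation=cv2.INTER_CUBIC))
E
```

```text
(no output)
```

View pics/top0b.png

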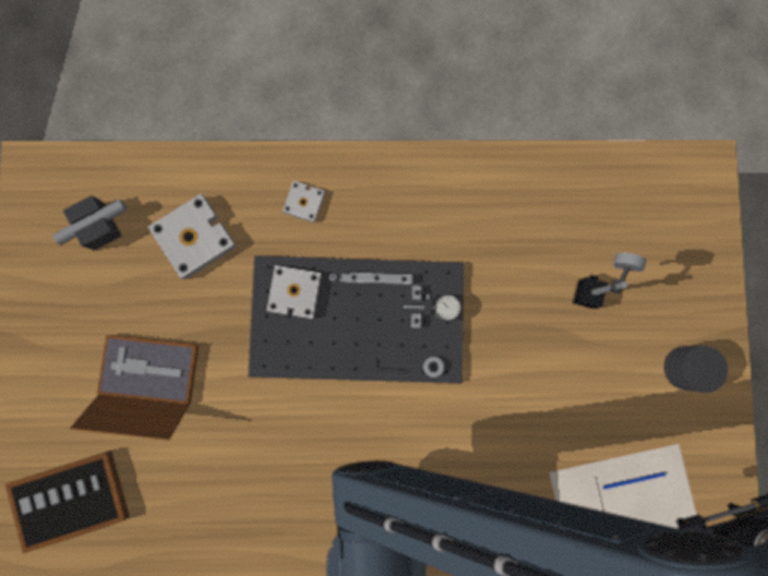

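View pics/scene0.png

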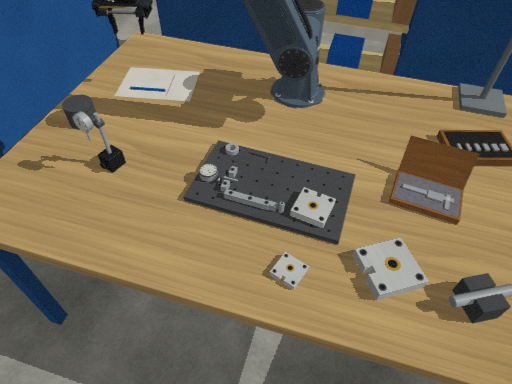

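The top view (1.5x) shows the plate at (250–465, 257–383), the cover at (294,291) with its slot toward −x, the pin at (333,277), the rail at 340–412, the stops at (417,293/321) and the gauge at (448,307). The other two covers, small and large, are off the plate. Next I measure poses.

```bash
cat >> h.py <<'E'
def blobs(c,mask,z,amin=8):
    out=[]
    cs,_=cv2.findContours(mask.astype(np.uint8),cv2.RETR_EXTERNAL,cv2.CHAIN_APPROX_NONE)
    for k in cs:
        if len(k)<8: continue
        P=np.array([ray(c,*p[0],z)[:2] for p in k],np.float32)*1000
        r=cv2.minAreaRect(P); out.append((r,P,cv2.boundingRect(k)))
    return out
E
python3 - <<'E'
from h import *
c=cams.camera("top"); im=c["pixels"].astype(int)
hsv=cv2.cvtColor(c["pixels"],cv2.COLOR_RGB2HSV)
reg=np.zeros(im.shape[:2],bool); reg[165:262,160:316]=1
notwood=((hsv[...,1]<90)&reg)
m=cv2.morphologyEx(notwood.astype(np.uint8),cv2.MORPH_OPEN,np.ones((5,5)))
for r,P,b in blobs(c,m,.02):print("plate",r,b)
br=(im.min(2)>110)&reg
for r,P,b in blobs(c,br,.045):
    print("bright@45",[np.round(x,1) for x in (r[0],r[1],r[2])],b)
for n,uv in dict(gauge=(448/1.5,307/1.5,.046),pin=(333/1.5,277/1.5,.055)).items(): print(n,ray(c,*uv))
E
```

```text
plate ((535.9191284179688, 39.27485656738281), (470.2952575683594, 268.3333740234375), 87.69335174560547) (166, 171, 143, 84)
bright@45 [array([ 430.3, -123.1]), array([39.1, 38.6]), np.float64(89.4)] (282, 238, 13, 13)
bright@45 [array([531.1, -87.3]), array([16.3, 26.2]), np.float64(89.1)] (274, 209, 6, 9)
bright@45 [array([560.6, -79.6]), array([32.7,  0. ]), np.float64(89.5)] (269, 204, 11, 1)
bright@45 [array([ 558.3, -159.7]), array([49.3, 49.2]), np.float64(89.5)] (291, 197, 16, 16)
bright@45 [array([583.5, -89.7]), array([13.1,  6.6]), np.float64(89.6)] (275, 196, 5, 3)
bright@45 [array([598.3, -89.9]), array([13.2,  9.9]), np.float64(89.6)] (275, 191, 5, 4)
bright@45 [array([620.1, -42.7]), array([69. , 19.8]), np.float64(89.6)] (252, 183, 22, 7)
bright@45 [array([624.1,  62.2]), array([22.9, 13.2]), np.float64(89.6)] (227, 183, 8, 5)
bright@45 [array([623.8,  21.3]), array([39.4, 19.8]), np.float64(89.6)] (237, 182, 13, 7)
bright@45 [array([594. , 177.3]), array([101.5, 101.7]), np.float64(80.0)] (178, 177, 36, 36)
gauge [ 0.55768413 -0.16015148  0.046     ]
pin [0.62418609 0.08947485 0.055     ]
```

Emit:
carry_out:
  steps:
    - [[2.2,4.2,0],3.3,0.4]
    - [[2.2,4.2,0],3.3,0.4]
    - [[2.2,4.2,0],3.3,0.4]
    - [[2.2,4.2,0],3.3,0.4]
    - [[2.2,4.2,0],3.3,0.4]
    - [[2.2,4.2,0],3.3,0.4]
    - [[2.2,4.2,0],3.3,0.4]
    - [[2.2,4.2,0],3.3,0.4]
    - [[2.2,4.2,0],3.3,0.4]
    - [[2.2,4.2,0],3.3,0.4]

```text
time: 1.15
position: [0.3788, -0.1748, 0.2417]
tool_rot: [0.934, -0.357, 0.002, 0.001]
ft_force: [1.3, -0.7, -0.2]
grip_width: 0.0519
```

Emit:
carry_out:
  steps:
    - [[2.2,4.2,0],3.3,0.4]
    - [[2.2,4.2,0],3.3,0.4]
    - [[2.2,4.2,0],3.3,0.4]
    - [[2.2,4.2,0],3.3,0.4]
    - [[2.2,4.2,0],3.3,0.4]
    - [[2.2,4.2,0],3.3,0.4]
    - [[2.2,4.2,0],3.3,0.4]
    - [[2.2,4.2,0],3.3,0.4]
    - [[2.2,4.2,0],3.3,0.4]
    - [[0,0,0],0,0.4]

```text
time: 2.15
position: [0.5834, 0.2267, 0.241]
tool_rot: [0.996, -0.091, 0.004, -0.0]
ft_force: [0.2, 0.2, 0.2]
grip_width: 0.052
```

Run:
```python
from h import *
c=cams.camera("wrist"); cv2.imwrite("pics/w1.png",c["pixels"][:,:,::-1])
print(c["eye"],c["rotation"],c["fx"])
print("cover centre proj",proj(c,[.594,.177,.045]),"pin",proj(c,[.6257,.0905,.055]))
t=cams.camera("top");cv2.imwrite("pics/t1.png",t["pixels"][:,:,::-1])
```

```text
[0.59609611 0.3037735  0.38255701] [-0.14316621  0.00921054 -0.09106426  0.98545721] 290.6538525266421
cover centre proj [265.36437969 207.27885273] pin [301.50115667 268.02078942]
```

View pics/w1.png

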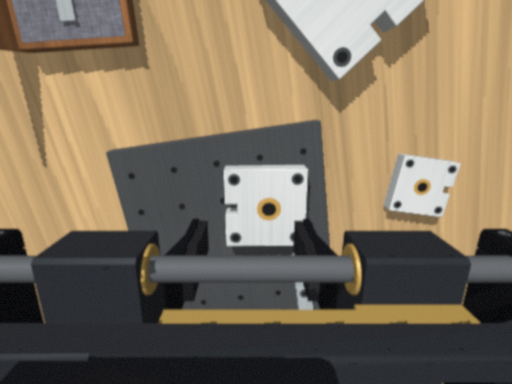

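The wrist view shows the cover square in the image, bush at (269,209), slot to the left, matching the measured pose to a few mm. Descending on its +y side.

Emit:
carry_out:
  steps:
    - [[1.5,2.5,0],0.5,0.4]
    - [[0,0,-4],0,0.4]
    - [[0,0,-4],0,0.4]
    - [[0,0,-4],0,0.4]
    - [[0,0,-4],0,0.4]
    - [[0,0,-2],0,0.4]
    - [[0,0,-1],0,0.4]
    - [[0,0,0],0,0.4]

```text
time: 3.05
position: [0.5925, 0.2354, 0.0475]
tool_rot: [0.995, -0.096, 0.001, 0.003]
ft_force: [-0.1, 1.8, -1.7]
grip_width: 0.0521
```

```bash
cat >> h.py <<'E'
O=np.array([540.6,38.7]); YAW=-2.2
def toF(p):
    a=np.radians(-YAW); d=np.asarray(p)[:2]*(1000 if abs(p[0])<5 else 1)-O
    return np.array([d[0]*np.cos(a)-d[1]*np.sin(a), d[0]*np.sin(a)+d[1]*np.cos(a)])
def cover(name="top",save=None):
    c=cams.camera(name); im=c["pixels"].astype(int); hsv=cv2.cvtColor(c["pixels"],cv2.COLOR_RGB2HSV)
    corners=[proj(c,[O[0]/1000+x,O[1]/1000+y,.02]) for x in(-.13,.13) for y in(-.15,.235)]
    u0,v0=np.min(corners,0).astype(int); u1,v1=np.max(corners,0).astype(int)
    u0,v0=max(u0,0),max(v0,0)
    reg=np.zeros(im.shape[:2],bool); reg[v0:v1,u0:u1]=1
    br=(im.min(2)>125)&(hsv[...,1]<50)&reg
    best=sorted(blobs(c,br,.045),key=lambda b:-b[0][1][0]*b[0][1][1])[:2]
    for r,P,b in best: print(name,"blob F",toF(r[0]).round(1),np.round(r[1],1),"ang rel",round((r[2]-YAW)%90,1),b)
    g=(hsv[...,0]>8)&(hsv[...,0]<28)&(hsv[...,1]>110)&reg
    r,P,b=best[0]
    sub=np.zeros_like(g); sub[b[1]:b[1]+b[3],b[0]:b[0]+b[2]]=1
    v,u=np.nonzero(g&sub)
    if len(u): print("  bush F",toF(ray(c,u.mean(),v.mean(),.045)).round(1),len(u))
    if save: cv2.imwrite(save,cv2.resize(c["pixels"][v0:v1,u0:u1,::-1],None,fx=3,fy=3,interpolation=cv2.INTER_CUBIC))
    o=robot.get_obs(); q=o["tool_rot"]; print("  tcp F",toF(o["position"]).round(1),"z",o["position"][2].round(4),"yawF",round(np.degrees(2*np.arctan2(q[1],q[0]))-YAW,1),"f",o["ft_force"].round(1),"t",o["time"])
E
python3 - <<'E'
from h import *
cover("top","pics/t2.png"); cover("scene","pics/s2.png")
E
```

```text
top blob F [ 54.9 166.5] [19.2 42.2] ang rel 81.3 (184, 186, 8, 13)
top blob F [  -6.3 -126.3] [16.3 22.9] ang rel 1.3 (274, 210, 6, 8)
  tcp F [ 44.7 198.6] z 0.0484 yawF -8.8 f [-0.4 -0.4  0.8] t 3.1
scene blob F [ 69.3 133.8] [104.8  85.5] ang rel 7.9 (294, 194, 31, 33)
scene blob F [ -79.9 -160.1] [28.3 39. ] ang rel 20.2 (226, 148, 13, 7)
  bush F [ 50.  131.9] 35
  tcp F [ 45.4 198.8] z 0.0493 yawF -8.8 f [1.3 0.3 0.4] t 3.15
```

View pics/s2.png

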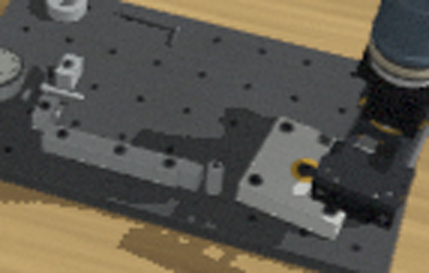

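The scene crop shows the gripper just behind the cover's +y edge, with the pin and rail clear. Start pushing slowly.

Emit:
carry_out:
  steps:
    - [[0,-0.4,0],0,0.4]
    - [[0,-0.4,0],0,0.4]
    - [[0,-0.4,0],0,0.4]
    - [[0,-0.4,0],0,0.4]
    - [[0,0,0],0,0.4]

```text
time: 3.65
position: [0.5959, 0.2189, 0.0545]
tool_rot: [0.995, -0.096, 0.006, 0.001]
ft_force: [-0.3, -0.3, 0.2]
grip_width: 0.0521
```

```bash
python3 -c "
from h import *
cover('scene')"
```

```text
scene blob F [ 81.8 118.1] [107.8  43.9] ang rel 72.3 (287, 199, 32, 27)
scene blob F [ -79.9 -160.1] [28.3 39. ] ang rel 20.2 (226, 148, 13, 7)
  bush F [ 51.4 115.7] 27
  tcp F [ 48.4 182.3] z 0.0545 yawF -8.8 f [-0.6  0.4  1.5] t 3.7
```

```bash
cat >> h.py <<'E'
def loc():
    o=robot.get_obs(); q=o["tool_rot"]; phi=2*np.arctan2(q[1],q[0])-np.radians(YAW)
    d=toF(o["position"])-[83,55]; M=np.array([[np.cos(phi),np.sin(phi)],[-np.sin(phi),np.cos(phi)]])
    return np.degrees(phi),M@d,o["position"][2]*1000
def plan(n,step,d1,h1):
    phi,(d,h),z=loc(); print("phi",phi,"d",d,"h",h,"z",z)
    pos=lambda p,d,h:R.from_euler("z",p+YAW,degrees=True).apply([d,h,0])
    prev=pos(phi,d,h)
    for i in range(1,n+1):
        f=i/n; p=pos(phi+step*i,d+(d1-d)*f,h+(h1-h)*f); print(((p-prev)/10).round(2)[:2],step); prev=p
E
python3 -c "
from h import *
plan(8,4,-48,116.5)"
```

```text
phi -8.82976426125893 d -53.68053324440736 h 120.45411490467993 z 54.549176179692914
[-0.82 -0.3 ] 4
[-0.8  -0.35] 4
[-0.77 -0.4 ] 4
[-0.74 -0.45] 4
[-0.7  -0.49] 4
[-0.66 -0.53] 4
[-0.62 -0.57] 4
[-0.58 -0.61] 4
```

Emit:
carry_out:
  steps:
    - [[0,-0.3,-0.6],0,0.65]
    - [[-0.8,-0.3,-0.1],4,0.65]
    - [[-0.8,-0.35,-0.1],4,0.65]
    - [[-0.77,-0.4,-0.1],4,0.65]
    - [[-0.7,-0.45,-0.1],4,0.65]
    - [[0,0,0],0,0.65]

```text
time: 4.3
position: [0.5676, 0.2034, 0.0447]
tool_rot: [0.999, 0.048, 0.01, -0.003]
ft_force: [-0.1, 0.2, 0.1]
grip_width: 0.0308
```

```bash
python3 -c "
from h import *
cover('scene','pics/s3.png')
plan(8,4,-45,116.5)"
```

```text
scene blob F [ 42.  112.4] [ 97.9 106.6] ang rel 1.8 (284, 188, 36, 31)
scene blob F [ -79.9 -160.1] [28.3 39. ] ang rel 20.2 (226, 148, 13, 7)
  bush F [ 43.3 106.6] 42
  tcp F [ 21.4 165.7] z 0.0448 yawF 7.7 f [-0.3 -0.2 -0. ] t 4.35
phi 7.67251865583447 d -46.2520612153886 h 117.90926824038434 z 44.83639055412622
[-0.76 -0.44] 4
[-0.72 -0.49] 4
[-0.69 -0.54] 4
[-0.64 -0.59] 4
[-0.6  -0.63] 4
[-0.56 -0.67] 4
[-0.51 -0.7 ] 4
[-0.46 -0.73] 4
```

View pics/s3.png

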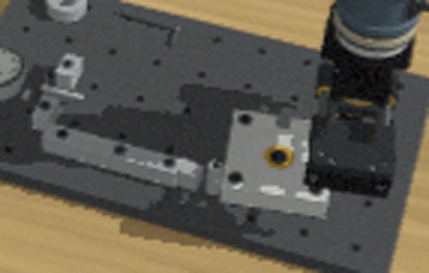

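The crop shows the cover now about square, corner next to the pin at (213,180), fingers on its rear edge. Continuing round.

Emit:
carry_out:
  steps:
    - [[-0.6,-0.5,0.2],4,0.65]
    - [[-0.6,-0.55,0.1],4,0.65]
    - [[-0.6,-0.6,0],4,0.65]
    - [[-0.6,-0.65,0],4,0.65]
    - [[-0.55,-0.65,0],4,0.65]
    - [[0,0,0],0,0.65]

```text
time: 4.95
position: [0.5363, 0.1787, 0.0461]
tool_rot: [0.975, 0.222, 0.007, -0.008]
ft_force: [-0.6, 0.3, -0.1]
grip_width: 0.0303
```

```bash
python3 -c "
from h import *
cover('scene','pics/s4.png')
plan(8,4,-40,116.5)"
```

```text
scene blob F [ 34.3 123. ] [ 73.1 100.4] ang rel 84.0 (292, 184, 28, 29)
scene blob F [ 86.7 -41.9] [149.9  19.4] ang rel 0.2 (224, 189, 51, 17)
  bush F [23. 96.] 50
  tcp F [ -9.1 140.1] z 0.0461 yawF 27.8 f [-1.   0.5 -0.1] t 5.0
phi 27.83220415273091 d -41.70697994630061 h 118.21485281884131 z 46.11498414960033
[-0.57 -0.65] 4
[-0.52 -0.68] 4
[-0.47 -0.72] 4
[-0.42 -0.75] 4
[-0.37 -0.77] 4
[-0.31 -0.79] 4
[-0.26 -0.81] 4
[-0.2  -0.82] 4
```

View pics/s4.png

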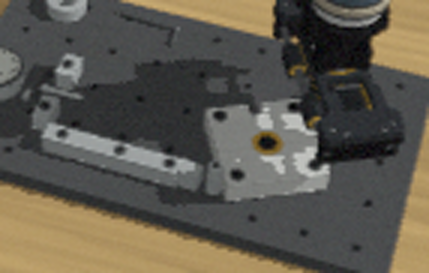

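```bash
python3 -c "
from h import *
plan(6,4,-29,115)"
```

```text
phi 27.83220415273091 d -41.70697994630061 h 118.21485281884131 z 46.11498414960033
[-0.39 -0.58] 4
[-0.35 -0.59] 4
[-0.31 -0.6 ] 4
[-0.28 -0.61] 4
[-0.24 -0.61] 4
[-0.2  -0.62] 4
```

Emit:
carry_out:
  steps:
    - [[-0.35,-0.58,0],4,0.65]
    - [[-0.3,-0.6,0],4,0.65]
    - [[-0.3,-0.6,0],4,0.65]
    - [[-0.25,-0.6,0],4,0.65]
    - [[0,0,0],0,0.65]

```text
time: 5.5
position: [0.5226, 0.1578, 0.0455]
tool_rot: [0.935, 0.354, 0.003, -0.012]
ft_force: [-1.1, 0.3, 0.8]
grip_width: 0.03
```

```bash
cat >> h.py <<'E'
def proj_chk(name="scene"):
    # long white edges of the cover from its mask -> yaw, by Hough-free PCA on approxPoly corners
    c=cams.camera(name); hsv=cv2.cvtColor(c["pixels"],cv2.COLOR_RGB2HSV); im=c["pixels"].astype(int)
    return c
E
python3 -c "
from h import *
cover('scene','pics/s5.png')
cover('top','pics/t5.png')
import cv2
a=cv2.imread('pics/s5.png');b=cv2.imread('pics/t5.png');w=max(a.shape[1],b.shape[1])
f=lambda i:cv2.copyMakeBorder(i,0,0,0,w-i.shape[1],cv2.BORDER_CONSTANT)
cv2.imwrite('pics/st5.png',np.vstack([f(a),f(b)])); print(a.shape,b.shape)
plan(6,4,-25,114)"
```

```text
scene blob F [ 43.6 112.1] [ 73.1 139.9] ang rel 82.5 (286, 181, 33, 35)
scene blob F [ 84.7 -91.8] [94.  29.7] ang rel 80.0 (221, 185, 29, 15)
  bush F [15.  90.9] 53
  tcp F [-22.3 118.5] z 0.0455 yawF 43.6 f [-1.4  1.1  0.1] t 5.55
top blob F [ 84.2 -78.2] [69.  16.5] ang rel 1.8 (252, 183, 22, 6)
top blob F [ 85.5 -14.2] [39.3 16.5] ang rel 1.8 (237, 182, 13, 6)
  tcp F [-22.2 118.6] z 0.0455 yawF 43.6 f [-2.4  0.1 -0.3] t 5.6
(273, 429, 3) (237, 351, 3)
phi 43.64242991795021 d -32.20353088011061 h 118.65362561060478 z 45.45741275854754
[-0.31 -0.7 ] 4
[-0.26 -0.71] 4
[-0.21 -0.72] 4
[-0.17 -0.72] 4
[-0.12 -0.72] 4
[-0.07 -0.72] 4
```

View pics/st5.png

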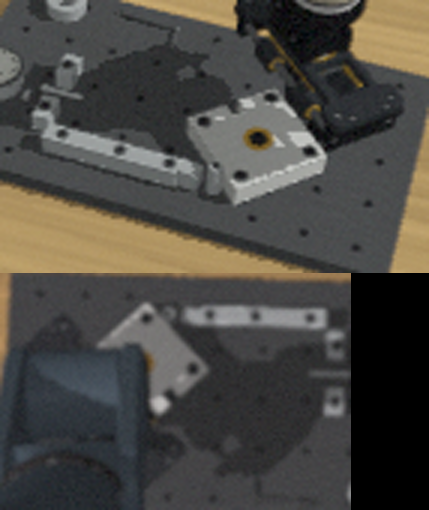

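The crops show the cover turned about 40°, with the pin about 20 mm in from the corner and touching or nearly so. Pressing a little more as I turn.

Emit:
carry_out:
  steps:
    - [[-0.15,-0.8,0],3.5,0.65]
    - [[-0.1,-0.8,0],3.5,0.65]
    - [[-0.1,-0.75,0],3.5,0.65]
    - [[-0.1,-0.7,0],3.5,0.65]
    - [[0,0,0],0,0.65]

```text
time: 6.1
position: [0.5106, 0.133, 0.0449]
tool_rot: [0.885, 0.465, -0.006, -0.018]
ft_force: [-0.8, -0.1, -0.1]
grip_width: 0.0305
```

```bash
python3 -c "
from h import *
cover('scene','pics/s6.png')
cover('top','pics/t6.png')
plan(6,4,-20,115)"
```

```text
scene blob F [39.8 83.8] [ 74.6 110.9] ang rel 60.2 (280, 182, 36, 33)
scene blob F [ 83.2 -91.9] [94.5 37.9] ang rel 72.8 (221, 183, 29, 17)
  bush F [21.8 71. ] 41
  tcp F [-33.4  93.3] z 0.0449 yawF 57.6 f [-2.7  0.8  0.8] t 6.15
top blob F [65.1 89.9] [31.9 68.7] ang rel 31.8 (203, 183, 20, 16)
top blob F [ 84.2 -78.2] [69.  16.5] ang rel 1.8 (252, 183, 22, 6)
  tcp F [-33.4  93.4] z 0.0449 yawF 57.6 f [-2.7  0.5  0.6] t 6.2
phi 57.63043983171672 d -29.92688519022214 h 118.85562707381683 z 44.87368275285801
[-0.13 -0.7 ] 4
[-0.09 -0.7 ] 4
[-0.05 -0.7 ] 4
[-0.01 -0.69] 4
[ 0.03 -0.68] 4
[ 0.07 -0.67] 4
```

Emit:
carry_out:
  steps:
    - [[0.25,-0.2,0],0,0.65]
    - [[0.25,-0.2,0],0,0.65]
    - [[0.15,-0.1,0],0,0.65]

```text
time: 6.5
position: [0.5102, 0.132, 0.0445]
tool_rot: [0.886, 0.463, -0.012, -0.024]
ft_force: [-3.5, 3.0, 2.9]
grip_width: 0.0303
```

```bash
python3 -c "
from h import *
cover('scene','pics/s6.png')
cover('top','pics/t6.png')
a=cv2.imread('pics/s6.png');b=cv2.imread('pics/t6.png');w=max(a.shape[1],b.shape[1])
f=lambda i:cv2.copyMakeBorder(i,0,0,0,w-i.shape[1],cv2.BORDER_CONSTANT)
cv2.imwrite('pics/st6.png',np.vstack([f(a),f(b)]))
plan(6,4,-20,115)"
```

```text
scene blob F [38.4 80.4] [ 82.5 111.8] ang rel 61.6 (280, 181, 36, 34)
scene blob F [ 83.2 -91.9] [94.5 37.9] ang rel 72.8 (221, 183, 29, 17)
  bush F [17.9 72.7] 44
  tcp F [-33.9  92. ] z 0.0445 yawF 57.4 f [-4.9  4.1  3.7] t 6.55
top blob F [68.2 87. ] [31.  61.2] ang rel 28.6 (205, 183, 18, 14)
top blob F [ 84.2 -78.2] [69.  16.5] ang rel 1.8 (252, 183, 22, 6)
  tcp F [-33.9  92. ] z 0.0445 yawF 57.4 f [-5.5  3.5  2.7] t 6.6
phi 57.37364093903744 d -31.85232324809285 h 118.45707562043484 z 44.50606867232911
[-0.11 -0.68] 4
[-0.07 -0.67] 4
[-0.04 -0.67] 4
[-0.   -0.66] 4
[ 0.03 -0.65] 4
[ 0.06 -0.64] 4
```

View pics/st6.png

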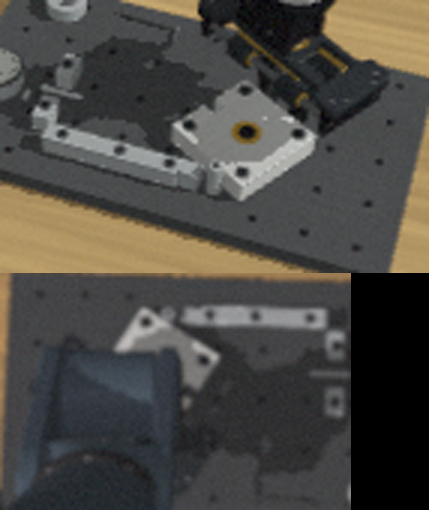

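Pin contact is confirmed at about 6 N, with the cover at about 55°. Continue round.

```bash
python3 -c "
from h import *
plan(8,4,-34,117)"
```

```text
phi 57.37364093903744 d -31.85232324809285 h 118.45707562043484 z 44.50606867232911
[-0.26 -0.85] 4
[-0.2  -0.86] 4
[-0.13 -0.87] 4
[-0.07 -0.88] 4
[-0.01 -0.88] 4
[ 0.06 -0.88] 4
[ 0.12 -0.87] 4
[ 0.18 -0.86] 4
```

Emit:
carry_out:
  steps:
    - [[-0.25,-0.85,0.1],4,0.65]
    - [[-0.15,-0.85,0.05],4,0.65]
    - [[-0.1,-0.85,0.05],4,0.65]
    - [[0,-0.85,0],4,0.65]
    - [[0,-0.85,0],4,0.65]
    - [[0,0,0],0,0.65]

```text
time: 7.2
position: [0.5028, 0.0909, 0.0452]
tool_rot: [0.79, 0.613, -0.019, -0.024]
ft_force: [-2.1, -1.0, 0.7]
grip_width: 0.0301
```

```bash
python3 -c "
from h import *
cover('scene','pics/s7.png')
cover('top','pics/t7.png')
a=cv2.imread('pics/s7.png');b=cv2.imread('pics/t7.png');w=max(a.shape[1],b.shape[1])
f=lambda i:cv2.copyMakeBorder(i,0,0,0,w-i.shape[1],cv2.BORDER_CONSTANT)
cv2.imwrite('pics/st7.png',np.vstack([f(a),f(b)]))
plan(4,4,-36,116.5)"
```

```text
scene blob F [33.5 47.3] [106.7 122.8] ang rel 78.8 (262, 178, 46, 35)
scene blob F [ 80.6 -95.1] [101.4  43.9] ang rel 67.0 (221, 180, 29, 20)
  bush F [22.9 50.6] 37
  tcp F [-39.7  51. ] z 0.0452 yawF 77.7 f [-1.9 -1.1 -0. ] t 7.25
top blob F [62.3 42.3] [101.3  39.4] ang rel 1.8 (210, 185, 32, 13)
top blob F [ 84.2 -78.2] [69.  16.5] ang rel 1.8 (252, 183, 22, 6)
  tcp F [-39.7  51.2] z 0.0452 yawF 77.8 f [-2.6  0.1  0.7] t 7.3
phi 77.75467667672555 d -29.768878517354025 h 119.08072794632213 z 45.173104952393274
[ 0.06 -1.02] 4
[ 0.14 -1.01] 4
[ 0.22 -1.  ] 4
[ 0.3  -0.97] 4
```

View pics/st7.png

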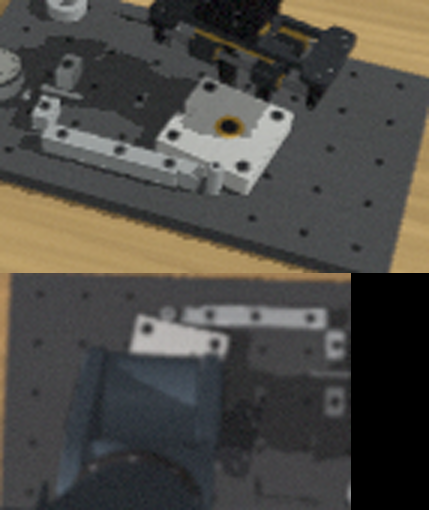

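The crops show the cover at about 78°, with the pin about 37 mm in from its +y corner. Closing on the rail.

Emit:
carry_out:
  steps:
    - [[0.05,-0.9,0],4,0.65]
    - [[0.15,-0.9,0],4,0.65]
    - [[0.25,-0.9,0],3.5,0.65]
    - [[0.4,0,0],0.5,0.65]
    - [[0.4,0,0],0,0.65]
    - [[0.4,0,0],0,0.65]

```text
time: 7.9
position: [0.5045, 0.0674, 0.0441]
tool_rot: [0.721, 0.691, -0.033, -0.034]
ft_force: [-9.0, -1.9, 5.9]
grip_width: 0.0305
```

```bash
python3 -c "
from h import *
cover('scene')
cover('top','pics/t8.png')"
```

```text
scene blob F [37.2 26.5] [128.4 128.4] ang rel 88.7 (249, 178, 54, 34)
scene blob F [ 82.5 -91.8] [94.4 41.7] ang rel 69.1 (221, 182, 29, 18)
  bush F [22.2 41. ] 41
  tcp F [-37.2  27.3] z 0.0441 yawF 89.8 f [-9.  -1.9  4.5] t 7.95
top blob F [72.7 26.3] [121.1  39.5] ang rel 1.8 (212, 182, 38, 13)
top blob F [ 84.2 -78.2] [69.  16.5] ang rel 1.8 (252, 183, 22, 6)
  tcp F [-37.2  27.3] z 0.0441 yawF 89.8 f [-8.1 -1.8  4.6] t 8.0
```

Closed on the rail with about 9 N (tool yaw 89.8°, cover centre y ≈ 41). Now I re-grip from the +y side to slide it fully onto the rail's flat before the firm flush press.

Emit:
carry_out:
  steps:
    - [[-1.5,0,0],0,0.65]
    - [[-1,0,2],0,0.65]
    - [[0,0,4],0,0.65]
    - [[0.8,2,2],-8,0.65]
    - [[1.5,2,0],-8,0.65]
    - [[1.5,2,0],-8,0.65]
    - [[1.5,2,0],-8,0.65]
    - [[1.5,1.5,0],-8,0.65]
    - [[1.5,0,0],-8,0.65]
    - [[0.6,0,0],-8,0.65]

```text
time: 9.0
position: [0.5867, 0.1703, 0.1315]
tool_rot: [0.969, 0.244, 0.002, -0.035]
ft_force: [0.8, -1.1, -0.8]
grip_width: 0.03
```

Emit:
carry_out:
  steps:
    - [[0,0,0],-8,0.65]
    - [[0,0,0],-8,0.65]
    - [[0,0,0],-8,0.65]
    - [[0,0,0],-8,0.65]
    - [[0,0,0],0,0.65]

```text
time: 9.5
position: [0.5969, 0.1733, 0.1339]
tool_rot: [0.998, -0.048, 0.023, -0.032]
ft_force: [-0.3, 0.6, -0.5]
grip_width: 0.0305
```

```bash
python3 -c "
from h import *
cover('scene')
cover('top','pics/t9.png')
print(robot.get_obs())"
```

```text
scene blob F [33.5 37.3] [105.3 119.9] ang rel 0.6 (258, 174, 42, 36)
scene blob F [  24.8 -181.4] [64.1 18.5] ang rel 23.4 (210, 164, 7, 16)
  bush F [22.5 40.5] 40
  tcp F [ 51.2 136.6] z 0.134 yawF -3.2 f [ 0.1 -1.6  0.3] t 9.55
top blob F [31.9 37.8] [103.1 117.8] ang rel 89.5 (210, 183, 34, 36)
top blob F [   0.3 -127.8] [13.1  9.8] ang rel 1.7 (275, 210, 5, 4)
  bush F [24.5 42.7] 38
  tcp F [ 50.9 136.4] z 0.1338 yawF -3.2 f [ 0.4  0.1 -0.5] t 9.6
{'time': 9.6, 'q': array([0.07529228, 0.64132315, 1.58392827, 0.07737874, 0.86499906,
       0.1201979 ]), 'joint_velocities': array([-4.42730387e-03,  1.45527784e-03,  8.08292660e-03, -8.55193444e-05,
        1.00831156e-02, -4.17372179e-03]), 'joint_torque': array([  0.08488394, -44.82667923, -13.54780197,   0.23724144,
        -0.17026819,   0.07412561]), 'position': array([0.59669924, 0.17305183, 0.13382796]), 'tool_rot': array([ 0.99812451, -0.04674593,  0.0225918 , -0.03243276]), 'ft_force': array([ 0.43598194,  0.14758451, -0.4556876 ]), 'moment': array([-0.05206882,  0.00083988, -0.02464203]), 'grip_width': 0.030473013439098837}
```

Emit:
carry_out:
  steps:
    - [[-2.6,-1.0,0],3,0.65]
    - [[0,0,-3],0,0.65]
    - [[0,0,-3],0,0.65]
    - [[0,0,-2],0,0.65]
    - [[0,0,0],0,0.65]

```text
time: 10.1
position: [0.575, 0.1633, 0.0543]
tool_rot: [0.999, -0.014, 0.028, -0.033]
ft_force: [-0.9, -0.9, 0.0]
grip_width: 0.0306
```

```bash
python3 -c "
from h import *
cover('scene')"
```

```text
scene blob F [-5.7 46.1] [42.9 40.5] ang rel 85.6 (282, 178, 15, 12)
scene blob F [ -79.9 -160.1] [28.3 39. ] ang rel 20.2 (226, 148, 13, 7)
  bush F [13.5 43.1] 12
  tcp F [ 30.4 126. ] z 0.0555 yawF 0.5 f [-0.6 -0.6 -0.4] t 10.15
```

Emit:
carry_out:
  steps:
    - [[-0.4,-0.8,-0.8],0,0.65]
    - [[-0.05,-0.8,0],0,0.65]
    - [[-0.05,-0.8,0],0,0.65]
    - [[0,-0.6,0],0,0.65]
    - [[0,-0.7,0],0,0.65]
    - [[0,-0.7,0],0,0.65]
    - [[0,-0.7,0],0,0.65]
    - [[0,-0.7,0],0,0.65]
    - [[0,-0.7,0],0,0.65]
    - [[0,0,0],0,0.65]

```text
time: 11.15
position: [0.5726, 0.0931, 0.0513]
tool_rot: [0.999, -0.014, 0.032, -0.034]
ft_force: [0.3, -0.2, -0.9]
grip_width: 0.0305
```

```bash
python3 -c "
from h import *
cover('scene')
cover('top')"
```

```text
scene blob F [81.9 35.7] [61.1 34.9] ang rel 84.1 (263, 198, 22, 14)
scene blob F [ -79.9 -160.1] [28.3 39. ] ang rel 20.2 (226, 148, 13, 7)
  tcp F [30.  55.9] z 0.0513 yawF 0.6 f [-0.6  0.4  1. ] t 11.2
top blob F [  84.9 -101.2] [23.1 16.5] ang rel 1.8 (266, 183, 8, 6)
top blob F [   0.7 -127.7] [ 7.1 15.1] ang rel 15.7 (275, 210, 5, 4)
  tcp F [29.9 56.3] z 0.0513 yawF 0.6 f [0.2 1.  0.3] t 11.25
```

Emit:
carry_out:
  steps:
    - [[0,-0.6,-0.4],0,0.65]
    - [[0,-0.6,-0.1],0,0.65]
    - [[0,0,0],0,0.65]
    - [[0,2.5,0],0,0.65]
    - [[0,1.5,4],0,0.65]
    - [[-3,0,4],8,0.65]
    - [[-4,0,0],8,0.65]
    - [[-4,0,0],8,0.65]
    - [[-2,-2,0],8,0.65]
    - [[0,-4,0],8,0.65]

```text
time: 12.25
position: [0.4401, 0.0659, 0.1272]
tool_rot: [0.939, 0.34, 0.021, -0.043]
ft_force: [1.8, 0.4, -0.2]
grip_width: 0.0305
```

Emit:
carry_out:
  steps:
    - [[0,-3,0],8,0.65]
    - [[0,-3,0],8,0.65]
    - [[0,0,0],8,0.65]
    - [[0,0,0],8,0.65]
    - [[0,0,0],8,0.65]
    - [[0,0,0],8,0.65]
    - [[0,0,0],0,0.65]

```text
time: 12.95
position: [0.4411, -0.0036, 0.1276]
tool_rot: [0.709, 0.704, 0.002, -0.044]
ft_force: [-0.5, 0.4, 0.0]
grip_width: 0.0304
```

```bash
python3 -c "
from h import *
cover('scene','pics/s10.png')
cover('top','pics/t10.png')
a=cv2.imread('pics/s10.png');b=cv2.imread('pics/t10.png');w=max(a.shape[1],b.shape[1])
f=lambda i:cv2.copyMakeBorder(i,0,0,0,w-i.shape[1],cv2.BORDER_CONSTANT)
cv2.imwrite('pics/st10.png',np.vstack([f(a),f(b)]))"
```

```text
scene blob F [ 35.7 -50. ] [174.3 122.2] ang rel 0.6 (221, 170, 64, 37)
scene blob F [  17.2 -184.6] [47.7 18.5] ang rel 23.4 (210, 164, 7, 12)
  bush F [ 23.3 -13.5] 34
  tcp F [-97.9 -46. ] z 0.1276 yawF 91.6 f [ 0.2 -0.1 -0.7] t 13.0
top blob F [ 34.2 -29. ] [128.2 119.9] ang rel 89.9 (227, 182, 41, 37)
top blob F [  85.  -106.1] [13.1 16.6] ang rel 1.4 (269, 183, 5, 6)
  bush F [ 24.5 -11.3] 36
  tcp F [-98.2 -45.8] z 0.1276 yawF 91.6 f [ 0.3 -0.2  0.2] t 13.05
```

View pics/st10.png

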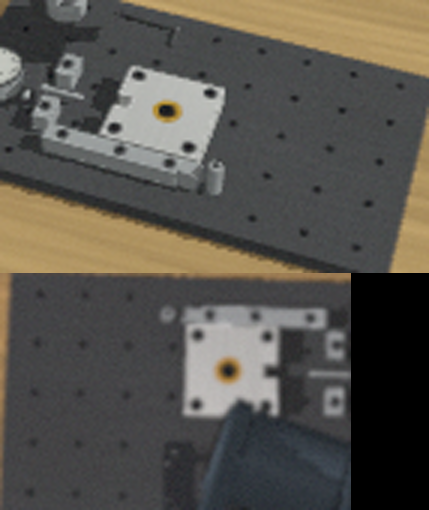

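Crops: the cover lies square along the rail at F(24.5,−11), its slot facing the plunger, pin clear. Now the firm flush press at its middle.

Emit:
carry_out:
  steps:
    - [[4.2,3.2,0],-1.6,0.65]
    - [[0,0,-3],0,0.65]
    - [[0,0,-3],0,0.65]
    - [[0,0,-2.2],0,0.65]
    - [[0,0,0],0,0.65]

```text
time: 13.55
position: [0.4853, 0.0271, 0.0445]
tool_rot: [0.725, 0.688, 0.005, -0.04]
ft_force: [-0.6, 0.3, -0.2]
grip_width: 0.0302
```

```bash
python3 -c "
from h import *
cover('top')"
```

```text
top blob F [ 53.6 -37.2] [150.9  81. ] ang rel 89.6 (227, 182, 47, 26)
top blob F [  64.5 -125.3] [ 7.3 16.2] ang rel 28.3 (275, 191, 5, 4)
  bush F [ 30.4 -13.2] 18
  tcp F [-54.9 -13.7] z 0.0453 yawF 89.2 f [-0.5  0.4 -0.4] t 13.6
```

Emit:
carry_out:
  steps:
    - [[0.8,0,0.1],0.8,0.65]
    - [[0.6,0,0],0,0.65]
    - [[0.5,0,0],0,0.65]
    - [[0.4,0,0.1],0,0.65]
    - [[0.4,0,0.1],0,0.65]

```text
time: 14.1
position: [0.5034, 0.0283, 0.0497]
tool_rot: [0.719, 0.693, -0.003, -0.049]
ft_force: [-5.4, 0.1, -2.7]
grip_width: 0.0305
```

Emit:
carry_out:
  steps:
    - [[0.5,0,0.1],0,0.65]

```text
time: 14.2
position: [0.5036, 0.0288, 0.0503]
tool_rot: [0.718, 0.693, -0.006, -0.054]
ft_force: [-7.3, -2.2, -1.7]
grip_width: 0.0299
```

Emit:
carry_out:
  steps:
    - [[0.6,0,0.1],0,0.65]

```text
time: 14.3
position: [0.5038, 0.0294, 0.0509]
tool_rot: [0.718, 0.694, -0.011, -0.059]
ft_force: [-8.4, -2.7, -1.8]
grip_width: 0.0304
```

Emit:
carry_out:
  steps:
    - [[1.0,0,0],0,0.65]
    - [[1.2,0,0],0,0.65]

```text
time: 14.5
position: [0.5045, 0.0304, 0.0507]
tool_rot: [0.715, 0.694, -0.028, -0.077]
ft_force: [-19.4, -7.5, 7.5]
grip_width: 0.0305
```

Emit:
carry_out:
  steps:
    - [[1.1,0,0],0,0.65]
    - [[1.1,0,0],0,0.65]

```text
time: 14.7
position: [0.5048, 0.0306, 0.0511]
tool_rot: [0.712, 0.694, -0.045, -0.096]
ft_force: [-15.9, -6.7, 4.5]
grip_width: 0.0304
```

```bash
python3 -c "
from h import *
cover('scene')
cover('top')"
```

```text
scene blob F [ 36.2 -49.8] [175.2 122.1] ang rel 1.1 (221, 175, 64, 32)
scene blob F [ -79.8 -160.1] [28.3 38.9] ang rel 20.2 (226, 148, 13, 7)
  bush F [ 23.7 -12.7] 37
  tcp F [-35.3  -9.5] z 0.0511 yawF 90.7 f [-16.7  -6.5   8. ] t 14.75
top blob F [  88.4 -110. ] [21.  10.3] ang rel 40.1 (269, 183, 5, 6)
top blob F [  62.6 -126.3] [13.2  9.9] ang rel 1.8 (275, 191, 5, 4)
  tcp F [-35.4  -9.4] z 0.051 yawF 90.7 f [-16.   -7.    6.6] t 14.8
```

Pressed flush at 16–19 N for several tenths of a second. Now go round to the +y side again.

Emit:
carry_out:
  steps:
    - [[-1.5,0,0],0,0.65]
    - [[-1,0,2],0,0.65]
    - [[0,0,4],0,0.65]
    - [[0,2,2],-8,0.65]
    - [[0.5,2,0],-8,0.65]
    - [[1.5,2,0],-8,0.65]
    - [[1.5,1,0],-8,0.65]
    - [[1.5,0.5,0],-8,0.65]
    - [[1.5,0,0],-8,0.65]
    - [[0.5,0,0],-8,0.65]

```text
time: 15.8
position: [0.5535, 0.1082, 0.1417]
tool_rot: [0.96, 0.258, 0.012, -0.105]
ft_force: [-1.1, -0.1, -0.1]
grip_width: 0.0305
```

Emit:
carry_out:
  steps:
    - [[0,0,0],-8,0.65]
    - [[0,0,0],-8,0.65]
    - [[0,0,0],-8,0.65]
    - [[0,0,0],-8,0.65]
    - [[0,0,0],0,0.65]

```text
time: 16.3
position: [0.5573, 0.1078, 0.1459]
tool_rot: [0.994, -0.029, 0.046, -0.096]
ft_force: [-0.4, -0.1, -0.4]
grip_width: 0.0306
```

```bash
python3 -c "
from h import *
cover('scene')
cover('top')
print(robot.get_obs()['tool_rot'])"
```

```text
scene blob F [ 35.1 -30.6] [136.7 122.4] ang rel 0.3 (230, 170, 55, 37)
scene blob F [ -79.9 -160.1] [28.3 39. ] ang rel 20.2 (226, 148, 13, 7)
  bush F [ 24.  -13.3] 38
  tcp F [14.6 69.6] z 0.146 yawF -1.0 f [ 0.6 -1.2 -0.4] t 16.35
top blob F [ 77.8 -32.5] [121.4  33. ] ang rel 1.8 (230, 182, 38, 11)
top blob F [ -4.9 -62.6] [ 6.5 35.9] ang rel 1.6 (256, 207, 3, 12)
  tcp F [15.  69.4] z 0.1459 yawF -0.9 f [-0.1 -0.  -0.3] t 16.4
[ 0.99394208 -0.02712921  0.04654363 -0.09579579]
```

Emit:
carry_out:
  steps:
    - [[0.9,0.3,0],1,0.65]
    - [[0,0,-3],0,0.65]
    - [[0,0,-3],0,0.65]
    - [[0,0,-2.5],0,0.65]
    - [[0,0,-1.2],0,0.65]
    - [[0,0,0],0,0.65]

```text
time: 17.0
position: [0.5769, 0.1104, 0.0483]
tool_rot: [0.994, -0.012, 0.052, -0.096]
ft_force: [-0.4, 0.1, 0.1]
grip_width: 0.0305
```

```bash
python3 -c "
from h import *
cover('scene')"
```

```text
scene blob F [ -9.8 -16. ] [28.2 48. ] ang rel 5.7 (260, 173, 17, 9)
scene blob F [ -79.9 -160.1] [28.3 39. ] ang rel 20.2 (226, 148, 13, 7)
  tcp F [33.9 73. ] z 0.0491 yawF 0.9 f [0.5 0.1 0.5] t 17.05
```

Emit:
carry_out:
  steps:
    - [[-0.7,-0.8,0],0,0.65]
    - [[-0.1,-0.8,0],0,0.65]
    - [[0,-0.7,0],0,0.65]
    - [[0,-0.6,0],0,0.65]
    - [[0,-0.6,0],0,0.65]
    - [[0,-0.6,0],0,0.65]
    - [[0,-0.6,0],0,0.65]
    - [[0,-0.6,0],0,0.65]
    - [[0,0,0],0,0.65]

```text
time: 17.95
position: [0.5705, 0.0529, 0.0537]
tool_rot: [0.994, -0.011, 0.056, -0.097]
ft_force: [-0.3, -0.3, 0.7]
grip_width: 0.0303
```

```bash
python3 -c "
from h import *
cover('scene');cover('top')"
```

```text
scene blob F [76.7 -4.7] [40.1 78.2] ang rel 2.9 (249, 193, 27, 14)
scene blob F [ -79.9 -160.1] [28.3 39. ] ang rel 20.2 (226, 148, 13, 7)
  tcp F [29.3 15.6] z 0.0537 yawF 0.9 f [-0.2 -0.5 -0.5] t 18.0Traceback (most recent call last):
  File "<string>", line 3, in <module>
    cover('scene');cover('top')
                   ~~~~~^^^^^^^
  File "h.py", line 32, in cover
    r,P,b=best[0]
          ~~~~^^^
IndexError: list index out of range
```

Emit:
carry_out:
  steps:
    - [[-0.1,-0.5,-0.4],0,0.65]
    - [[0,-0.5,0],0,0.65]
    - [[0,-0.4,0],0,0.65]
    - [[0,-0.3,0],0,0.65]
    - [[0,-0.3,0],0,0.65]
    - [[0,-0.3,0],0,0.65]

```text
time: 18.65
position: [0.5688, 0.0309, 0.0497]
tool_rot: [0.994, -0.011, 0.055, -0.098]
ft_force: [0.2, 1.8, 0.9]
grip_width: 0.0303
```

Emit:
carry_out:
  steps:
    - [[0,-0.3,-0.1],0,0.65]
    - [[0,-0.3,0],0,0.65]

```text
time: 18.85
position: [0.5692, 0.0268, 0.0493]
tool_rot: [0.993, -0.012, 0.055, -0.101]
ft_force: [6.9, 19.3, -0.2]
grip_width: 0.0303
```

Emit:
carry_out:
  steps:
    - [[-0.05,-0.2,0],0,0.65]

```text
time: 18.95
position: [0.5694, 0.0269, 0.0495]
tool_rot: [0.993, -0.014, 0.055, -0.103]
ft_force: [5.2, 13.2, -2.4]
grip_width: 0.0303
```

Emit:
carry_out:
  steps:
    - [[-0.05,-0.3,0],0,0.65]

```text
time: 19.05
position: [0.5695, 0.0266, 0.0496]
tool_rot: [0.993, -0.015, 0.055, -0.105]
ft_force: [6.5, 16.6, -0.1]
grip_width: 0.0305
```

Emit:
carry_out:
  steps:
    - [[-0.1,-0.35,0],0,0.65]
    - [[-0.1,-0.35,0],0,0.65]

```text
time: 19.25
position: [0.5696, 0.0263, 0.0503]
tool_rot: [0.992, -0.018, 0.056, -0.111]
ft_force: [7.0, 17.6, -2.0]
grip_width: 0.0304
```

```bash
python3 -c "
from h import *
print(robot.get_obs()['ft_force']); c=cams.camera('scene'); print(robot.get_obs()['ft_force'])"
```

```text
[ 6.99759161 17.59726942 -2.04941851]
[ 7.2683393  18.19000209 -1.59937176]
```

Held at 17–19 N on the stops. Back off, lift clear and look.

Emit:
carry_out:
  steps:
    - [[0,1.5,0],0,0.65]
    - [[0,1.5,0],0,0.65]
    - [[0,1,4],0,0.65]
    - [[0,1,4],0,0.65]
    - [[-2,3,2],0,0.65]
    - [[-4,4,0],0,0.65]
    - [[-3,4,0],0,0.65]
    - [[0,4,0],0,0.65]
    - [[0,0,0],0,0.65]

```text
time: 20.2
position: [0.4823, 0.2264, 0.1517]
tool_rot: [0.992, -0.018, 0.062, -0.106]
ft_force: [1.0, -0.4, -0.2]
grip_width: 0.0307
```

```bash
python3 -c "
from h import *
cover('scene','pics/s11.png')
cover('top','pics/t11.png')
c=cams.camera('top');hsv=cv2.cvtColor(c['pixels'],cv2.COLOR_RGB2HSV);im=c['pixels'].astype(int)
k=proj(c,[.565,-.032,.045]).astype(int);print(k)
a=cv2.imread('pics/s11.png');b=cv2.imread('pics/t11.png');w=max(a.shape[1],b.shape[1])
f=lambda i:cv2.copyMakeBorder(i,0,0,0,w-i.shape[1],cv2.BORDER_CONSTANT)
cv2.imwrite('pics/st11.png',np.vstack([f(a),f(b)]))"
```

```text
scene blob F [ 36.8 -54.3] [175.5 122.2] ang rel 1.8 (221, 169, 55, 38)
scene blob F [ -79.9 -160.1] [28.3 39. ] ang rel 20.2 (226, 148, 13, 7)
  bush F [ 23.4 -67.6] 39
  tcp F [-66.  183.8] z 0.1512 yawF 0.0 f [0.  0.2 0.2] t 20.25
top blob F [ 42.4 -63.8] [138.9 102.9] ang rel 89.6 (237, 182, 43, 33)
top blob F [ 33.3 -30.5] [22.9 29.5] ang rel 1.7 (244, 196, 8, 10)
  bush F [ 24.6 -65.2] 37
  tcp F [-65.1 182.5] z 0.151 yawF -0.1 f [ 0.6 -0.5 -0. ] t 20.3
[259 202]
```

View pics/st11.png

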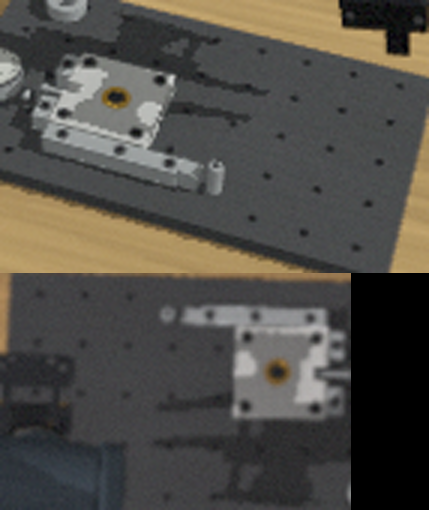

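The crops show the cover abutting both stops with the plunger in its slot, but the absolute y reading (−65 top, −68 scene) is 2–5 mm off. I'll check from near with the wrist camera.

Emit:
carry_out:
  steps:
    - [[1,0,4],0,0.65]
    - [[1,-4,4],0,0.65]
    - [[1,-4.5,0],0,0.65]
    - [[1,-4.5,0],0,0.65]
    - [[1,-4.5,0],0,0.65]
    - [[1,-4.5,0],0,0.65]
    - [[0.5,-4.5,0],0,0.65]
    - [[0,-4,0],0,0.65]
    - [[0,-2,0],0,0.65]
    - [[0,0,0],0,0.65]

```text
time: 21.35
position: [0.5526, -0.1337, 0.229]
tool_rot: [0.992, -0.032, 0.067, -0.099]
ft_force: [0.1, -0.2, 0.6]
grip_width: 0.0305
```

```bash
python3 -c "
from h import *
c=cams.camera('wrist');print(robot.get_obs()['position'],c['eye'])
print(proj(c,[.5627,-.032,.045]),proj(c,[.561,-.082,.042]))
cv2.imwrite('pics/w12.png',cv2.resize(c['pixels'][:,:,::-1],(800,600),interpolation=cv2.INTER_CUBIC))"
```

```text
[ 0.55227867 -0.1323923   0.22892935] [ 0.53660848 -0.08389038  0.38209477]
[232.10861774 115.24220957] [234.03558507 159.33920686]
```

View pics/w12.png

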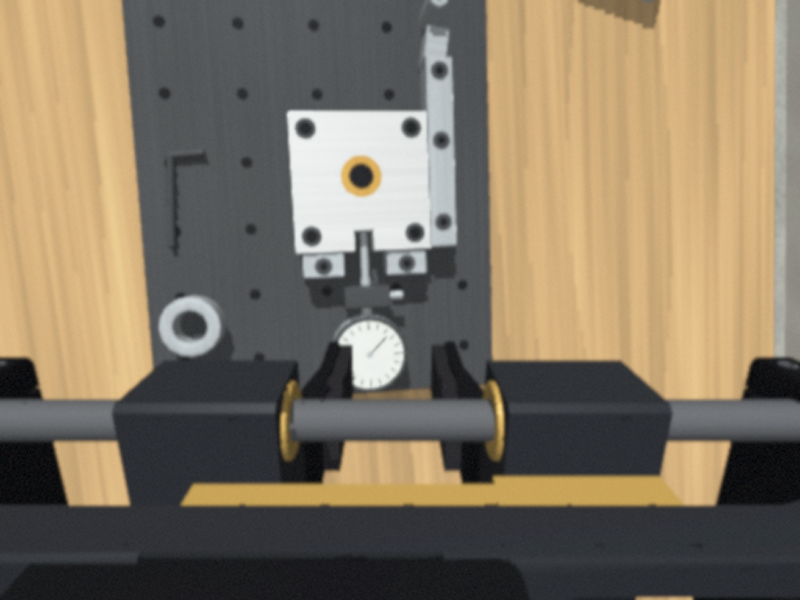

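The wrist view shows the cover edge on both stop blocks (row 252) with nearly the full 18 mm stop depth visible behind it. It is flush on the rail (column 430), and the plunger reaches the slot bottom at (363,232). Ring and hex key are where they were. Handing in.

```bash
python3 -c "
from rig import robot
print(robot.hand_in())"
```

```text
the job is handed in; nothing more can be done
None
```

The cover is turned, seated and handed in. I pushed it round the pin a quarter turn and closed it on the rail. I then slid it fully onto the rail's flat part and pressed it flush at about 16–19 N. Last, I slid it to the end stops and pressed it there at about 13–19 N, then lifted clear. These are wrist force readings; the contact forces on the cover were not measured directly.

**Last checks:** the close wrist view showed the cover flush on the rail and against both stops, with the plunger tip at the bottom of the slot. The ring, hex key and gauge looked undisturbed. No force was left on the tool.

**Disagreements:**
- **Cover position along the rail:** the top camera put the cover's middle at y ≈ −65 mm and the scene camera at about −68 mm, where −70 mm is home. Another top-camera reading, of a stop, was also about 2.6 mm off. I trusted the close view and the sharp contact with the stops at the expected tool position.
- **Tool tilt:** the tool leaned about 12° during the presses and I could not correct it. I saw no effect on the cover.

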